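Push a bearing sleeve up the inspection ramp and hold it at the stop

ROBOT

A 6-joint arm with a two-finger parallel gripper is mounted at the origin on the work surface. World frame = base frame: x ahead of the robot, y to its left, z up, the work surface at z = 0. Lengths are in m, angles in rad, forces in N, time in s.
With the tool pointing down it reaches from about 0.25 to 0.775 m from the base axis. Payload 8.9 kg.
Tool frame: the origin (TCP) lies at the very end of the fingers, on their centre line; the grasp point (between the pads) lies 19 mm behind it; z points along the fingers, y is the line along which they close (so a half turn about z gives the same grasp; the last joint's range is limited). The gripper opens to 85 mm and grips with 20 to 120 N. Pads are 22 mm wide; open, the fingers measure 114 mm over their backs; the gripper's body (76 mm by 85 mm) begins 54 mm behind the grasp point. The pads swing forward as they close: fully open they stand 13 mm farther back than shut.
Start: joints at [1.182, 0.291, -0.153, 1.127, 0, 1.431], TCP at [0.13, 0.509, 0.231] pointing down, gripper open.
Joint ranges: [-2.52, 2.52], [-0.91, 1.74], [-1.3, 1.37], [-1.96, 2.02], [-1.52, 1.47], [-3.14, 3.14]. Speed limits (rad/s): [2.22, 2.22, 2.79, 3.14, 3.14, 3.14].

INTERFACE

Orientations are given as a rotation vector (axis times angle).
In Python, from workcell import monitor, imaging, arm, spotter gives the robot as it stands.
- The arm moves only by the tool send_rows, never from a script. Its arguments are lists of equal length, an entry for each row: "grip": the finger opening in m, from 0 to 0.0854; "linear": the shift along the tool's x, y, z in m, a list of three; "delta_rot": the turn, a rotation vector about the tool's x, y, z in rad, a list of three. In form: {"grip": [grip, ...], "linear": [[dx, dy, dz], ...], "delta_rot": [[rx, ry, rz], ...]}. A call has exactly 10 rows; each row is the pose to reach, as a shift and turn from the pose commanded when the call began, along the tool's axes at that moment; what a row does not reach only later rows make up. A row lasts 1/10 s, in which the tool goes at most 50 mm and 8.59 degrees, less where a joint would pass 70% of its speed; a pose out of reach is approached as far as the arm can. A call with a gripper value outside its range is refused whole. The fingers move at their own pace and stop on an object; the grip force is fixed at half the most. Time passes only in rows, so rows that repeat a pose let the fingers close, or fill a call up. It gives the time, the measured TCP pose, the force, the opening and the grip force at its end, in the units of the state.
- monitor.get_obs(): the state, without advancing time (a new reading comes with each control period).
- imaging.read_camera(name): name is "side" or "top"; returns the picture (384x512x3 uint8, red, green, blue); there is no depth.
- imaging.camera_info(name): a dict with "camera_matrix" (3x3 intrinsics, pixels), "pose" (4x4, takes a point from camera to world coordinates). Camera axes: x right, y up, looking along -z (the intrinsics and any distortion apply to the point x, -y, -z); pixel columns grow to the right and rows downward; lengths in m; the calibration is good to about 2 mm. A picture is of the moment at which its call begins. camera_info takes no time and is no camera call.
- arm.hand_in(): hands the job in; it is judged then, once.
Trained networks look in the newest picture that a camera, given by its name, has taken for a name from the list of things; names that differ only in an ending like _2 or _b are one class to them, and where a whole thing is asked for, a point or a joint stands for the part that bears it (a point fixed in the world has none). Each returns a list of dicts, best first, with "conf" (0 to 1); they miss things now and then, are a little off and sometimes report something else, mostly with a low value. They report only what shows in the picture. A call takes as long as a camera call. They do not tell look-alikes from the thing itself.
- spotter.look_for(camera, name): "rect" ([left, top, right, bottom] in pixels, round what is visible of it).
The state is a dict: "t": time; "joint_positions": joint angles; "qd": joint speeds; "joint_torque": joint torques, N m; "tcp_pos": TCP position; "ee_rot": TCP orientation; "contact_force": force on the tool from outside, world axes, zero at the start; "wrist_torque": the same for the moment, N m; "finger_gap": opening from 0.0 (shut) to 1.0 (fully open); "finger_force": force on a finger pad.
Only numpy, scipy, OpenCV 4.12 (cv2) and the standard library are available. Lean on these libraries where they do the work, as an engineer would, in place of code of your own. Each camera call takes 0.05 s, during which the arm holds its last target. There are 200 camera calls.

TASK

Two steel cylinders lie side by side at the foot of the two-lane inspection ramp. With the fingertips, slowly push the thick one (the bearing sleeve) up its lane until it is right against the stop bar at the top, staying with it all the way so that it never gets away or rolls back, and finish while still holding it against the stop with the fingers, as it has to stay there for a picture. Do not lift it, and leave the thin roller and the other things on the table where they are.

Things in the scene. Friction and masses are not known exactly. Their poses are not given: they have to be found in the camera images.
- sleeve: the bearing sleeve: smooth oiled steel cylinder (friction 0.2 to 0.3) on its side, 44 mm in diameter, 60 mm long, about 0.4 kg, a dark 26 mm bore showing at its flat ends. Origin at its centre, y along the cylinder's axis; x and z turn as it rolls. It starts in the trough at the foot of either lane, axis across the lane, and rolls freely: let go on the ramp, it rolls back down.
- roller: the thin roller: plain solid steel cylinder, 28 mm in diameter, 60 mm long, about 0.3 kg, lying in the trough of the other lane; origin at its centre, y along its axis. It stays where it is.
- ramp: the sloping top of the fixed two-lane ramp, dark grey, 182 mm wide. Origin on its surface, mid-width, at the trough line at its foot, 22 mm above the table. x runs up the slope (0.14 rad above level), y across the lanes, z square to the surface. Lanes are centred at y = +50 and -50 mm, each 64 mm wide between bright guide rails that are 6 mm thick and 10 mm high.
- stop (a point): middle (between the two lanes) of the lower face of the stop bar, at the ramp's surface: x = 190, y = 0, z = 0 mm in the ramp's frame. The bar is bright metal, rigid, crosses both lanes, is 15 mm thick and stands 32 mm high. The sleeve touches it with its centre at x = 168, z = 22 mm in the ramp's frame.
- entry (a point): middle (between the lanes) of the upper edge of the short entry slope behind the trough: from the trough line the surface rises away from the ramp at 0.14 rad for 36 mm, rails continuing, then drops 27 mm to the table. The space behind and above the sleeve and behind the foot is open, for the fingers to come down behind the sleeve.
- fixture: the ramp's fixed grey base plate, 245 x 200 mm, lying on the table, origin on the table under the ramp's middle, x horizontal in the uphill direction (the trough line is at x = -85 mm). The uphill direction points mostly to the robot's left; place and direction vary.
- puck_a: a black resin specimen puck, 32 mm across and 20 mm high, beside the ramp; bystander, origin at its underside
- puck_b: a second such puck, on the robot's left; bystander
- race: a steel bearing ring lying flat, 56 mm across, 14 mm high, beside the ramp on the side away from the robot; bystander, origin at its underside
- cleaner: a small white bottle, 40 mm across and 100 mm high, beside the ramp on the side away from the robot; bystander, origin at its underside
- driver: a screwdriver lying on the table, on the robot's right, 160 mm long; bystander
- brush: a brush lying on the table on the left, beyond the ramp, 160 mm long; bystander
- dish: a shallow glass dish, 80 mm across and 18 mm high, on the robot's left; bystander, origin at its underside
Things that resemble listed ones, but are neither listed nor needed, are in the scene too. What is shaped like the sleeve but green, pink or red is not meant.

How it is judged:
On the way, in this order (a step that is already met when the one before it is completed fails the run):
1. the sleeve is pushed halfway up its lane (x of sleeve in the frame of ramp above 0.07 m and z of sleeve in the frame of ramp below 0.027 m).
2. the sleeve is against the stop bar with the fingers on it (x of sleeve in the frame of ramp between 0.1645 and 0.1715 m and z of sleeve in the frame of ramp between 0.019 and 0.026 m and angle between the y axis of sleeve and the y axis of ramp, either way round below 0.12 rad and contact force between the fingers and sleeve above 0.1 N), for 0.2 s.
At the end, for the whole second after the job is handed in: the sleeve lies in its lane against the stop bar (centre within 3.5 mm of touching it, axis across the lane within 7 degrees, on the ramp's surface), at rest, with the fingers pressing on it by more than 0.1 N; the thin roller is within 20 mm of where it lay (all of step 2 and linear speed of sleeve below 0.02 m/s and distance of roller from where it was at the start of the episode below 0.02 m); the arm keeps its last pose, push and grip.
It fails at once if the sleeve is lifted off the ramp (by more than 12 mm) (z of sleeve in the frame of ramp above 0.034 m).
It fails at once if the sleeve runs away (faster than 0.35 m/s) (linear speed of sleeve above 0.35 m/s).
It fails at once if the sleeve is left to itself on the slope (fingers' grasp point more than 120 mm from its centre) (x of sleeve in the frame of ramp above 0.03 m and distance between the grasp point and sleeve above 0.12 m).
It fails at once if the sleeve falls off the foot of the ramp (x of sleeve in the frame of ramp below -0.045 m).
It fails at once if the thin roller is moved by more than 20 mm or another thing by more than 30 mm (distance of roller from where it was at the start of the episode above 0.02 m or distance of any of puck_a, puck_b, race, cleaner, driver, brush, dish from where it was at the start of the episode above 0.03 m).
It also fails if it takes over 40 s, if anything falls off the work surface, if the arm or the gripper's body presses on something with over 40 N, if the wrist force passes 120 N, or if a joint passes its speed limit or range.

## Working session

There is one attempt and no reset: what is moved stays moved. The work goes in short steps, Python scripts to look and compute and a tool call to move; the robot and the scene stay as the last step left them, time stands still between calls to the robot, and variables do not carry over. Pictures are saved under pics/ and viewed, at most 10 in all, crops included, and the job is handed in when it is done.

Besides the shell and the picture viewer there is one more tool, called after "Call:" in YAML: its name, and indented under it one key for each argument. send_rows: Moves the arm, as the interface text tells. Its arguments: {"type":"object","properties":{"grip":{"type":"array","items":{"type":"number"}},"linear":{"type":"array","items":{"type":"array","items":{"type":"number"}}},"delta_rot":{"type":"array","items":{"type":"array","items":{"type":"number"}}}},"required":["grip","linear","delta_rot"]}

```bash
mkdir -p pics; python3 - <<'E'
from workcell import monitor, imaging, arm, spotter
import cv2, numpy as np
np.set_printoptions(precision=4,suppress=True)
for c in ("side","top"):
    im=imaging.read_camera(c); cv2.imwrite(f"pics/{c}0.png",im[:,:,::-1])
    i=imaging.camera_info(c); print(c,i["camera_matrix"],i["pose"],[k for k in i])
    for n in ("sleeve","roller","ramp","stop","fixture"):
        print(c,n,[(np.round(d["rect"]).tolist(),round(d["conf"],2)) for d in spotter.look_for(c,n)][:4])
o=monitor.get_obs(); print(o)
E
```

```text
side [[436.8328   0.     253.2157]
 [  0.     436.8328 195.4333]
 [  0.       0.       1.    ]] [[-0.9794  0.142  -0.1434  0.3658]
 [-0.2018 -0.6953  0.6898  0.8831]
 [-0.0017  0.7046  0.7096  0.9438]
 [ 0.      0.      0.      1.    ]] ['camera_matrix', 'pose']
side sleeve [([127.0, 269.0, 164.0, 324.0], 0.68), ([298.0, 200.0, 324.0, 217.0], 0.62), ([279.0, 162.0, 301.0, 181.0], 0.58), ([251.0, 188.0, 271.0, 206.0], 0.54)]
side roller [([246.0, 334.0, 260.0, 349.0], 0.72), ([218.0, 181.0, 238.0, 194.0], 0.5)]
side ramp [([183.0, 189.0, 275.0, 253.0], 0.61), ([250.0, 187.0, 273.0, 205.0], 0.43)]
side stop [([182.0, 190.0, 272.0, 256.0], 0.6), ([165.0, 208.0, 184.0, 226.0], 0.33)]
side fixture [([183.0, 182.0, 278.0, 263.0], 0.67), ([253.0, 186.0, 273.0, 203.0], 0.63)]
top [[408.422    0.     263.4834]
 [  0.     408.422  194.3428]
 [  0.       0.       1.    ]] [[ 0.0241  0.9842 -0.1755  0.3179]
 [-0.9997  0.0234 -0.0058 -0.0103]
 [-0.0016  0.1756  0.9845  1.3116]
 [ 0.      0.      0.      1.    ]] ['camera_matrix', 'pose']
top sleeve [([251.0, 237.0, 272.0, 257.0], 0.85), ([299.0, 
[... 173 characters left out ...]
8.0, 144.0], 0.58), ([224.0, 124.0, 238.0, 143.0], 0.42)]
top ramp [([195.0, 146.0, 270.0, 211.0], 0.66)]
top stop [([197.0, 142.0, 266.0, 213.0], 0.9)]
top fixture [([194.0, 142.0, 284.0, 218.0], 0.89)]
{'t': 0.6, 'joint_positions': array([ 1.1817,  0.2907, -0.1534,  1.1267,  0.    ,  1.4315]), 'qd': array([ 0.0017, -0.0013,  0.0002,  0.0011,  0.0002,  0.0006]), 'joint_torque': array([  0.0002, -53.6791,  33.1545,   0.0019,  -0.0001,   0.    ]), 'tcp_pos': array([0.1298, 0.5087, 0.2313]), 'ee_rot': array([-0.3913, -3.1171,  0.    ]), 'contact_force': array([-0.4178, -0.4769, -0.6583]), 'wrist_torque': array([ 0.0225, -0.0341, -0.0184]), 'finger_force': 0.0, 'finger_gap': 0.9991297373937963}
```

View pics/top0.png

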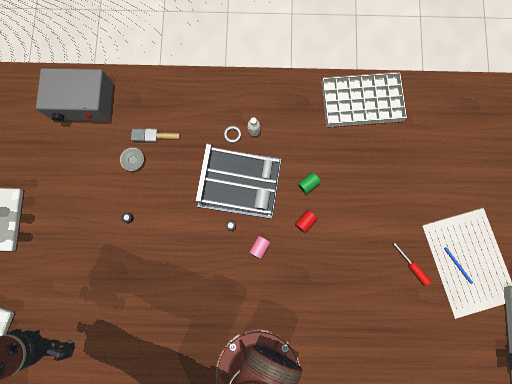

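View pics/side0.png

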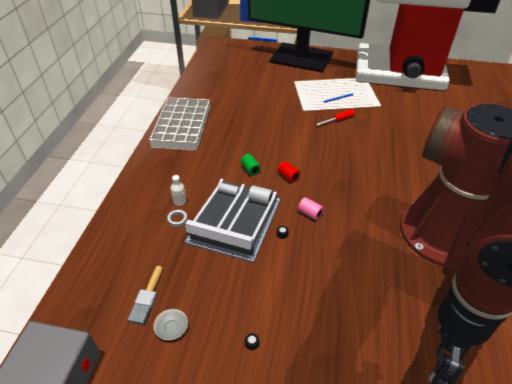

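The top view shows the ramp at about (197–281, 145–217), with the stop at its left end. The sleeve is at about (262,199) in the lane nearer the robot, and the roller is at about (268,169) in the far lane. The pink, red and green cylinders are decoys. Next I'll enlarge both views to localise the ramp.

```bash
python3 - <<'E'
import cv2
a=cv2.imread("pics/top0.png")[138:226,190:290]; cv2.imwrite("pics/topc.png",cv2.resize(a,None,fx=6.5,fy=6.5,interpolation=cv2.INTER_CUBIC))
a=cv2.imread("pics/side0.png")[175:263,180:285]; cv2.imwrite("pics/sidec.png",cv2.resize(a,None,fx=6.5,fy=6.5,interpolation=cv2.INTER_CUBIC))
E
```

```text
(no output)
```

View pics/topc.png

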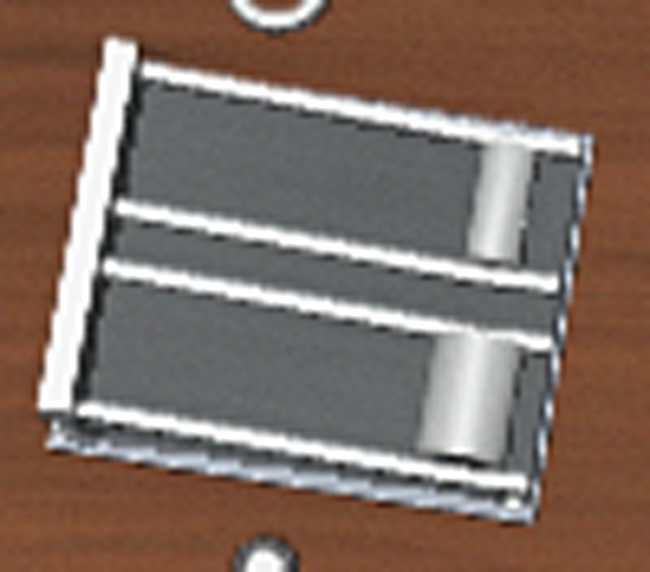

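View pics/sidec.png

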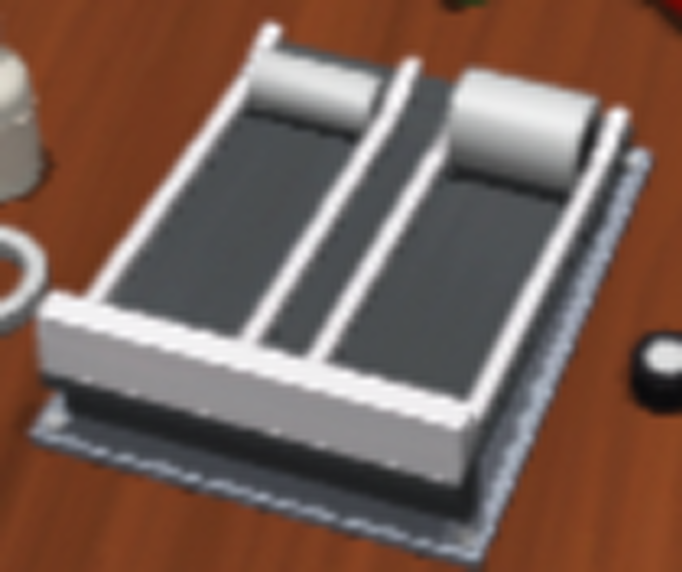

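The crops give the bar, rail-end and base-plate corners. Next I'll fit the fixture pose to them and plan the approach.

```bash
cat > h.py <<'E'
from workcell import monitor, imaging, arm, spotter
import numpy as np, cv2
from scipy.optimize import least_squares
from scipy.spatial.transform import Rotation as R
np.set_printoptions(precision=4,suppress=True)
A=0.14; c,s=np.cos(A),np.sin(A)
def ramp2fix(p): x,y,z=p; return np.array([-.085+x*c-z*s,y,.022+x*s+z*c])
def entry2fix(d,y,z): return np.array([-.085-d*c+z*s,y,.022+d*s+z*c])
def fix2w(q,p): return R.from_euler('z',q[2]).apply(p)+[q[0],q[1],0]
def proj(cam,P):
    i=imaging.camera_info(cam); M=np.linalg.inv(i["pose"]); K=i["camera_matrix"]
    p=np.atleast_2d(P)@M[:3,:3].T+M[:3,3]; p=p*[1,-1,-1]; u=p@K.T; return u[:,:2]/u[:,2:]
def rel(pos,Rt):
    o=monitor.get_obs(); R0=R.from_rotvec(o["ee_rot"]); return R0.inv().apply(pos-o["tcp_pos"]),(R0.inv()*Rt).as_rotvec()
E
cat > fit.py <<'E'
from h import *
top=[(ramp2fix((.19,-.091,.032)),(137,42)),(ramp2fix((.205,-.091,.032)),(107,38)),(ramp2fix((.205,.091,.032)),(40,412)),(ramp2fix((.19,.091,.032)),(74,415))]
for y,a,b in ((-.085,(583,147),(145,70)),(-.015,(557,283),(120,207)),(.015,(550,343),(105,267)),(.085,(525,483),(82,408))):
    top+=[(entry2fix(.036,y,.010),a),(ramp2fix((.19,y,.010)),b)]
side=[(np.array([.1225,.1,0]),(482,560)),(np.array([.1225,-.1,0]),(33,435)),(np.array([-.1225,.1,.003]),(648,152)),
 (ramp2fix((.205,.091,.032)),(466,428)),(ramp2fix((.205,-.091,.032)),(40,315)),(ramp2fix((.19,-.091,.032)),(55,293))]
for y,a in ((-.085,(272,28)),(-.015,(412,65)),(.085,(622,115))): side.append((entry2fix(.036,y,.010),a))
def unp(l,off): return np.array([p for p,_ in l]),(np.array([u for _,u in l])+.5)/6.5-.5+off
tp,tu=unp(top,(190,138)); sp,su=unp(side,(180,175))
def res(q): return np.r_[(proj("top",fix2w(q,tp))-tu).ravel(),(proj("side",fix2w(q,sp))-su).ravel()]
r=least_squares(res,[.4,.06,1.4],loss='soft_l1'); q=r.x; np.save("q.npy",q)
print(q); print(res(q).reshape(-1,2).T.round(1))
for cm,l,u in (("top",tp,tu),("side",sp,su)):
    f=lambda q:(proj(cm,fix2w(q,l))-u).ravel(); print(cm,least_squares(f,q).x)
y=.05
for n,p in (("sleeve0",ramp2fix((.003,y,.022))),("sleeve1",ramp2fix((.168,y,.022)))): print(n,fix2w(q,p),proj("top",fix2w(q,p)),proj("side",fix2w(q,p)))
for k in (0,np.pi):
    # tool z down, tool y along +-ramp y
    yw=R.from_euler('z',q[2]+k).apply([0,1,0]); z=np.array([0,0,-1.]); x=np.cross(yw,z)
    Rt=R.from_matrix(np.c_[x,yw,z])
    P=fix2w(q,np.array([-.130,.05,.10])); print(P,*rel(P,Rt),Rt.as_rotvec())
E
python3 fit.py
```

```text
[0.5889 0.0782 1.4454]
[[ 0.5  0.3  0.3 -0.1 -0.  -1.2  0.8 -1.1  0.6 -0.5  1.2 -0.8 -0.3 -0.2
   0.4 -0.1 -0.3 -0.1  0.1  0.2 -0.3]
 [ 0.6  0.4 -0.4 -0.  -0.1 -0.   0.   0.1 -0.1  0.1  0.   0.2  2.5  2.5
   1.5 -0.3 -0.4 -0.5 -0.5 -1.1 -1.3]]
top [0.589  0.0782 1.4415]
side [0.589  0.0769 1.4472]
sleeve0 [0.5286 0.0001 0.0442] [[262.4619 199.081 ]] [[260.1583 194.3193]]
sleeve1 [0.549  0.1622 0.0672] [[210.3391 190.1368]] [[240.8007 229.8825]]
[ 0.523  -0.0445  0.1   ] [-0.5178 -0.4388  0.1313] [-0.     -0.     -1.6952] [ 2.0779 -2.3562 -0.    ]
[ 0.523  -0.0445  0.1   ] [-0.5178 -0.4388  0.1313] [-0.      0.      1.4464] [2.3562 2.0779 0.    ]
```

Call:
send_rows:
  grip: [0.02,0.02,0.02,0.02,0.02,0.02,0.02,0.02,0.02,0.02]
  linear:
    - [-0.02,-0.017,0]
    - [-0.055,-0.047,0]
    - [-0.09,-0.076,0]
    - [-0.125,-0.106,0]
    - [-0.16,-0.136,0]
    - [-0.195,-0.165,0]
    - [-0.23,-0.195,0]
    - [-0.265,-0.225,0]
    - [-0.3,-0.254,0]
    - [-0.335,-0.284,0]
  delta_rot:
    - [0,0,0.1]
    - [0,0,0.22]
    - [0,0,0.34]
    - [0,0,0.46]
    - [0,0,0.58]
    - [0,0,0.7]
    - [0,0,0.82]
    - [0,0,0.94]
    - [0,0,1.06]
    - [0,0,1.18]

```text
t: 1.6
tcp_pos: [0.3851, 0.149, 0.2316]
ee_rot: [2.065, 2.367, 0.001]
contact_force: [1.3, 1.9, -0.3]
finger_gap: 0.232
finger_force: 0.0
```

```bash
cat >> h.py <<'E'
q=np.load("q.npy")
yw=R.from_euler('z',q[2]+np.pi).apply([0,1,0]); Rt=R.from_matrix(np.c_[np.cross(yw,[0,0,-1.]),yw,[0,0,-1.]])
def goal(*p): P=fix2w(q,np.array(p)); print(p,P,*rel(P,Rt))
def fixpos(P): return R.from_euler('z',-q[2]).apply(np.array(P)-[q[0],q[1],0])
def st():
    o=monitor.get_obs(); print("t",o["t"],"fix",fixpos(o["tcp_pos"]),"z",o["tcp_pos"][2],"F",R.from_euler('z',-q[2]).apply(o["contact_force"]),"ff",o["finger_force"],"gap",o["finger_gap"],"j",o["joint_positions"])
E
python3 -c "
from h import *
st(); goal(-.130,.05,.10); goal(-.130,.05,.036)"
```

```text
t 1.6 fix [0.0447 0.211  0.2316] z 0.23160542634821105 F [ 2.0806 -1.062  -0.2537] ff 0.0 gap 0.23188515943902327 j [ 0.1917  0.0759 -0.4212  1.0728  0.0001  1.6265]
(-0.13, 0.05, 0.1) [ 0.523  -0.0445  0.1   ] [-0.2104  0.1103  0.1317] [ 0.0009 -0.0003  0.2614]
(-0.13, 0.05, 0.036) [ 0.523  -0.0445  0.036 ] [-0.2104  0.1102  0.1957] [ 0.0009 -0.0003  0.2614]
```

Call:
send_rows:
  grip: [0.02,0.02,0.02,0.02,0.02,0.02,0.02,0.02,0.02,0.02]
  linear:
    - [-0.04,0.021,0]
    - [-0.08,0.042,0]
    - [-0.12,0.063,0]
    - [-0.16,0.084,0.0]
    - [-0.195,0.1,0.01]
    - [-0.21,0.11,0.04]
    - [-0.21,0.11,0.08]
    - [-0.21,0.11,0.11]
    - [-0.21,0.11,0.13]
    - [-0.21,0.11,0.13]
  delta_rot:
    - [0,0,0.06]
    - [0,0,0.12]
    - [0,0,0.18]
    - [0,0,0.22]
    - [0,0,0.26]
    - [0,0,0.26]
    - [0,0,0.26]
    - [0,0,0.26]
    - [0,0,0.26]
    - [0,0,0.26]

```text
t: 2.6
tcp_pos: [0.5206, -0.0414, 0.0989]
ee_rot: [-2.347, -2.083, 0.005]
contact_force: [-1.1, -0.4, 0.3]
finger_gap: 0.237
finger_force: 0.0
```

```bash
python3 -c "
from h import *
st(); goal(-.130,.05,.036)
for c in ('top','side'):
    im=imaging.read_camera(c)[:,:,::-1]; P=proj(c,fix2w(q,np.array([-.1,.05,.05])))[0].astype(int)
    a=im[P[1]-45:P[1]+45,P[0]-60:P[0]+60]; cv2.imwrite(f'pics/{c}2.png',cv2.resize(a,None,fx=3.3,fy=3.3,interpolation=cv2.INTER_CUBIC)); print(P)
cv2.imwrite('pics/two2.png',np.vstack([cv2.imread('pics/top2.png'),cv2.imread('pics/side2.png')]))"
```

```text
t 2.6 fix [-0.1272  0.0528  0.0989] z 0.0988651878370849 F [-0.5533  1.0775  0.2922] ff 0.0 gap 0.23737743631456815 j [-0.2194  0.4035 -0.3636  0.8086 -0.      1.4706]
(-0.13, 0.05, 0.036) [ 0.523  -0.0445  0.036 ] [-0.0028  0.0031  0.0628] [-0.0049 -0.0005  0.0062]
[267 199]
[261 189]
```

View pics/two2.png

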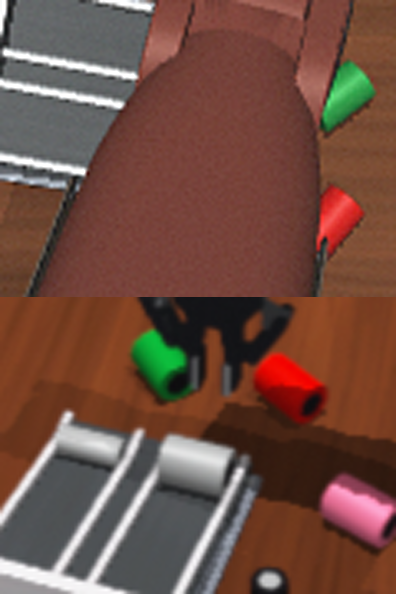

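Side view: the fingers are just behind and above the sleeve, in line with its lane, and the way down is clear. Lowering now.

Call:
send_rows:
  grip: [0.02,0.02,0.02,0.02,0.02,0.02,0.02,0.02,0.02,0.02]
  linear:
    - [-0.003,0.003,0.005]
    - [-0.003,0.003,0.015]
    - [-0.003,0.003,0.025]
    - [-0.003,0.003,0.035]
    - [-0.003,0.003,0.045]
    - [-0.003,0.003,0.053]
    - [-0.003,0.003,0.06]
    - [-0.003,0.003,0.063]
    - [-0.003,0.003,0.063]
    - [-0.003,0.003,0.063]
  delta_rot:
    - [0,0,0.006]
    - [0,0,0.006]
    - [0,0,0.006]
    - [0,0,0.006]
    - [0,0,0.006]
    - [0,0,0.006]
    - [0,0,0.006]
    - [0,0,0.006]
    - [0,0,0.006]
    - [0,0,0.006]

```text
t: 3.7
tcp_pos: [0.5254, -0.0451, 0.0385]
ee_rot: [2.356, 2.078, 0.0]
contact_force: [-0.6, -0.1, -0.2]
finger_gap: 0.238
finger_force: 0.0
```

```bash
python3 -c "
from h import *
st(); goal(-.130,.05,.036)
goal(-.08,.05,.040);goal(.035,.05,.056)"
```

```text
t 3.7 fix [-0.1303  0.0475  0.0385] z 0.03848399867901438 F [-0.1734  0.5406 -0.2118] ff 0.0 gap 0.23799033403148973 j [-0.2243  0.485  -0.4229  0.6627 -0.      1.4714]
(-0.13, 0.05, 0.036) [ 0.523  -0.0445  0.036 ] [ 0.0003 -0.0025  0.0025] [0.0003 0.     0.0004]
(-0.08, 0.05, 0.04) [0.5293 0.0051 0.04  ] [ 0.0503 -0.0024 -0.0015] [0.0003 0.     0.0004]
(0.035, 0.05, 0.056) [0.5436 0.1192 0.056 ] [ 0.1653 -0.0024 -0.0175] [0.0003 0.     0.0004]
```

Call:
send_rows:
  grip: [0.02,0.02,0.02,0.02,0.02,0.02,0.02,0.02,0.02,0.02]
  linear:
    - [0.002,-0.002,0.003]
    - [0.006,-0.002,0.003]
    - [0.009,-0.002,0.003]
    - [0.012,-0.002,0.003]
    - [0.014,-0.002,0.003]
    - [0.016,-0.002,0.003]
    - [0.018,-0.002,0.0025]
    - [0.021,-0.002,0.002]
    - [0.024,-0.002,0.002]
    - [0.027,-0.002,0.0015]
  delta_rot:
    - [0,0,0]
    - [0,0,0]
    - [0,0,0]
    - [0,0,0]
    - [0,0,0]
    - [0,0,0]
    - [0,0,0]
    - [0,0,0]
    - [0,0,0]
    - [0,0,0]

```text
t: 4.7
tcp_pos: [0.5266, -0.0178, 0.0368]
ee_rot: [-2.356, -2.078, 0.0]
contact_force: [-0.3, -1.8, 0.7]
finger_gap: 0.232
finger_force: 0.7
```

```bash
python3 -c "
from h import *
st(); goal(.045,.05,.056)
im=imaging.read_camera('side')[:,:,::-1]
cv2.imwrite('pics/s3.png',cv2.resize(im[165:255,180:300],None,fx=5,fy=5,interpolation=cv2.INTER_CUBIC))"
```

```text
t 4.7 fix [-0.1031  0.0498  0.0368] z 0.03681336531420377 F [-1.8184  0.0415  0.6584] ff 0.6721275486052036 gap 0.232084793659971 j [-0.1726  0.4869 -0.4253  0.6587  0.      1.5232]
(0.045, 0.05, 0.056) [0.5449 0.1291 0.056 ] [ 0.1481 -0.0002 -0.0192] [-0.0001 -0.      0.0003]
```

View pics/s3.png

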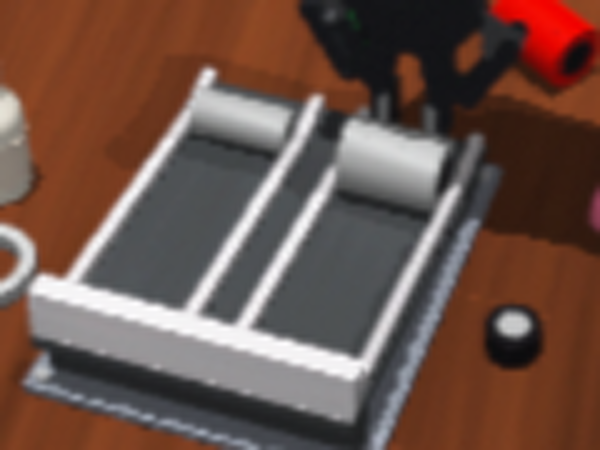

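Both fingers are behind the sleeve and in contact, pushing with about 1.8 N. I'll carry on up the lane.

Call:
send_rows:
  grip: [0.02,0.02,0.02,0.02,0.02,0.02,0.02,0.02,0.02,0.02]
  linear:
    - [0.004,0,-0.0005]
    - [0.009,0,-0.001]
    - [0.014,0,-0.002]
    - [0.019,0,-0.0025]
    - [0.024,0,-0.003]
    - [0.029,0,-0.004]
    - [0.034,0,-0.0045]
    - [0.039,0,-0.005]
    - [0.044,0,-0.006]
    - [0.049,0,-0.0065]
  delta_rot:
    - [0,0,0]
    - [0,0,0]
    - [0,0,0]
    - [0,0,0]
    - [0,0,0]
    - [0,0,0]
    - [0,0,0]
    - [0,0,0]
    - [0,0,0]
    - [0,0,0]

```text
t: 5.75
tcp_pos: [0.5328, 0.031, 0.0434]
ee_rot: [-2.356, -2.078, -0.0]
contact_force: [0.1, -1.3, 0.8]
finger_gap: 0.236
finger_force: 0.7
```

```bash
python3 -c "
from h import *
st(); goal(.045,.05,.056)"
```

```text
t 5.75 fix [-0.0539  0.0498  0.0434] z 0.04337424416461806 F [-1.3059 -0.2646  0.829 ] ff 0.7091719564050436 gap 0.2358692019004321 j [-0.0789  0.488  -0.4003  0.6825  0.      1.6169]
(0.045, 0.05, 0.056) [0.5449 0.1291 0.056 ] [ 0.0989 -0.0002 -0.0126] [-0.     -0.      0.0004]
```

Call:
send_rows:
  grip: [0.02,0.02,0.02,0.02,0.02,0.02,0.02,0.02,0.02,0.02]
  linear:
    - [0.005,0,-0.0005]
    - [0.01,0,-0.001]
    - [0.015,0,-0.002]
    - [0.02,0,-0.0025]
    - [0.025,0,-0.003]
    - [0.03,0,-0.004]
    - [0.035,0,-0.0045]
    - [0.04,0,-0.005]
    - [0.045,0,-0.006]
    - [0.05,0,-0.0065]
  delta_rot:
    - [0,0,0]
    - [0,0,0]
    - [0,0,0]
    - [0,0,0]
    - [0,0,0]
    - [0,0,0]
    - [0,0,0]
    - [0,0,0]
    - [0,0,0]
    - [0,0,0]

```text
t: 6.75
tcp_pos: [0.539, 0.0806, 0.0499]
ee_rot: [2.356, 2.078, 0.0]
contact_force: [-0.0, -0.9, 0.4]
finger_gap: 0.234
finger_force: 0.7
```

Call:
send_rows:
  grip: [0.02,0.02,0.02,0.02,0.02,0.02,0.02,0.02,0.02,0.02]
  linear:
    - [0.004,0,-0.0005]
    - [0.008,0,-0.001]
    - [0.012,0,-0.0015]
    - [0.016,0,-0.002]
    - [0.02,0,-0.0025]
    - [0.023,0,-0.003]
    - [0.026,0,-0.0035]
    - [0.029,0,-0.004]
    - [0.032,0,-0.0045]
    - [0.035,0,-0.005]
  delta_rot:
    - [0,0,0]
    - [0,0,0]
    - [0,0,0]
    - [0,0,0]
    - [0,0,0]
    - [0,0,0]
    - [0,0,0]
    - [0,0,0]
    - [0,0,0]
    - [0,0,0]

```text
t: 7.75
tcp_pos: [0.5433, 0.1151, 0.0548]
ee_rot: [-2.356, -2.078, 0.0]
contact_force: [-0.5, -2.1, -0.2]
finger_gap: 0.233
finger_force: 0.7
```

```bash
python3 -c "
from h import *
st(); goal(.045,.05,.056)
im=imaging.read_camera('side')[:,:,::-1]
cv2.imwrite('pics/s4.png',cv2.resize(im[165:265,170:290],None,fx=5,fy=5,interpolation=cv2.INTER_CUBIC))"
```

```text
t 7.75 fix [0.0309 0.0498 0.0548] z 0.05484185302804516 F [-2.1085  0.2034 -0.2067] ff 0.7043399568647146 gap 0.23321156346287109 j [ 0.0772  0.5065 -0.328   0.7364  0.      1.773 ]
(0.045, 0.05, 0.056) [0.5449 0.1291 0.056 ] [ 0.0141 -0.0002 -0.0012] [-0.     -0.      0.0003]
```

View pics/s4.png

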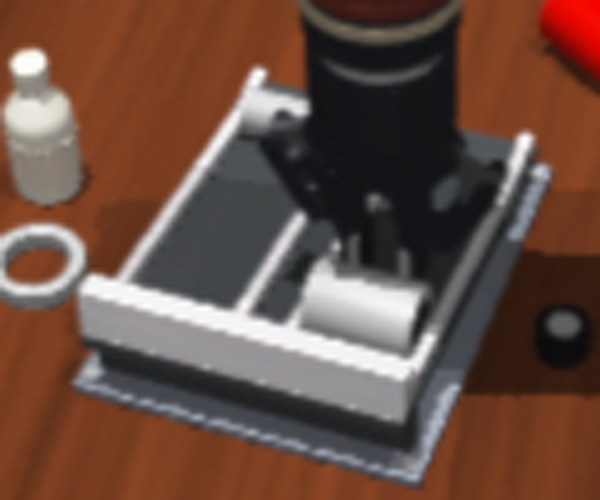

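The sleeve is just short of the bar, square in its lane. I'll close the gap slowly, watching the force.

Call:
send_rows:
  grip: [0.02,0.02,0.02,0.02,0.02,0.02,0.02,0.02,0.02,0.02]
  linear:
    - [0.0015,0,0]
    - [0.003,0,-0.0005]
    - [0.0045,0,-0.0005]
    - [0.006,0,-0.001]
    - [0.007,0,-0.001]
    - [0.008,0,-0.001]
    - [0.009,0,-0.001]
    - [0.01,0,-0.001]
    - [0.011,0,-0.0015]
    - [0.012,0,-0.0015]
  delta_rot:
    - [0,0,0]
    - [0,0,0]
    - [0,0,0]
    - [0,0,0]
    - [0,0,0]
    - [0,0,0]
    - [0,0,0]
    - [0,0,0]
    - [0,0,0]
    - [0,0,0]

```text
t: 8.8
tcp_pos: [0.5449, 0.1269, 0.0564]
ee_rot: [2.356, 2.078, 0.0]
contact_force: [-1.1, -0.8, 0.4]
finger_gap: 0.231
finger_force: 0.7
```

Call:
send_rows:
  grip: [0.02,0.02,0.02,0.02,0.02,0.02,0.02,0.02,0.02,0.02]
  linear:
    - [0.0005,0,0]
    - [0.001,0,0]
    - [0.0015,0,0]
    - [0.002,0,0]
    - [0.0025,0,0]
    - [0.003,0,0]
    - [0.0035,0,0]
    - [0.004,0,0]
    - [0.004,0,0]
    - [0.004,0,0]
  delta_rot:
    - [0,0,0]
    - [0,0,0]
    - [0,0,0]
    - [0,0,0]
    - [0,0,0]
    - [0,0,0]
    - [0,0,0]
    - [0,0,0]
    - [0,0,0]
    - [0,0,0]

```text
t: 9.8
tcp_pos: [0.5452, 0.1304, 0.0563]
ee_rot: [2.356, 2.078, -0.001]
contact_force: [-1.3, -5.6, 1.8]
finger_gap: 0.232
finger_force: 2.6
```

The force has risen to 5.6 N, so it has reached the stop. I'll press about 1 mm further and check with a picture.

Call:
send_rows:
  grip: [0.02,0.02,0.02,0.02,0.02,0.02,0.02,0.02,0.02,0.02]
  linear:
    - [0.0005,0,0]
    - [0.001,0,0]
    - [0.001,0,0]
    - [0.001,0,0]
    - [0.001,0,0]
    - [0.001,0,0]
    - [0.001,0,0]
    - [0.001,0,0]
    - [0.001,0,0]
    - [0.001,0,0]
  delta_rot:
    - [0,0,0]
    - [0,0,0]
    - [0,0,0]
    - [0,0,0]
    - [0,0,0]
    - [0,0,0]
    - [0,0,0]
    - [0,0,0]
    - [0,0,0]
    - [0,0,0]

```text
t: 10.8
tcp_pos: [0.5451, 0.1305, 0.0563]
ee_rot: [2.356, 2.076, -0.003]
contact_force: [-2.1, -8.4, 3.1]
finger_gap: 0.232
finger_force: 4.6
```

```bash
python3 -c "
from h import *
st()
im=imaging.read_camera('side')[:,:,::-1]; st()
cv2.imwrite('pics/s5.png',cv2.resize(im[165:265,170:290],None,fx=5,fy=5,interpolation=cv2.INTER_CUBIC))"
```

```text
t 10.8 fix [0.0464 0.0499 0.0563] z 0.05629581784392701 F [-8.5823  1.0463  3.1219] ff 4.577574692666531 gap 0.23216124867656124 j [ 0.1059  0.5134 -0.3106  0.7476 -0.0022  1.8026]
t 10.85 fix [0.0464 0.0499 0.0563] z 0.05628841573863756 F [-8.9963  0.5563  2.827 ] ff 4.576613232493401 gap 0.2313568723516127 j [ 0.1059  0.5135 -0.3105  0.7476 -0.0022  1.8026]
```

View pics/s5.png

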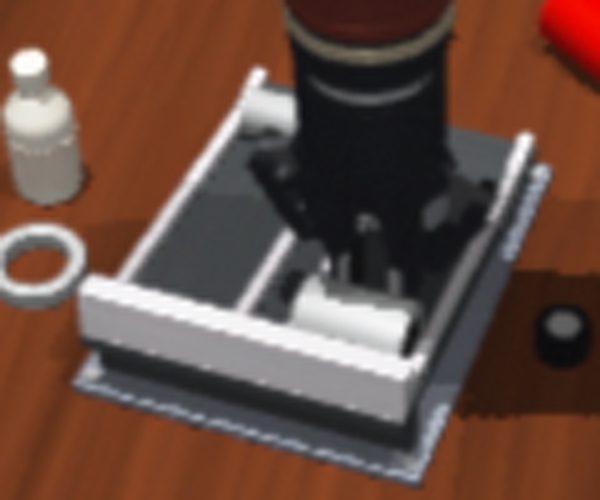

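The sleeve is square against the bar. The fingers hold it with a steady push of about 9 N, and the TCP stopped within 1 mm of the predicted touching position. The roller hasn't moved.

```bash
python3 -c "
from workcell import arm
print(arm.hand_in())"
```

```text
the job is handed in; nothing more can be done
None
```

I pushed the sleeve slowly up its lane to the stop bar and handed the job in with the fingers still holding it there at about 9 N; the hand-in call gave no verdict.

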